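Set the amplitude and start the ultrasonic generator

TASK

Start a sonication run on the generator console: first slide the black amplitude fader along its track until it stands exactly at the yellow pointer, and leave it there. Then press the white, the blue and the green key in that order, one at a time, each fully in and let fully out before the next. Do not press the red stop key, press no key before the fader is set, and do not disturb the glassware and tools standing around.

Things in the scene. Friction and masses are not known exactly. Their poses are not given: they have to be found in the camera images.
- console: light grey generator console, 300 mm deep (x), 320 mm wide (y), fixed; origin under its centre, +x away from the operator. Dark front panel (x -150 to 70 mm) level, 70 mm above the table; rear deck 90 mm high. Fader track along y at x = -100 mm, centred; four keys in a row at x = -10 mm, y = -102, -34, 34, 102 mm, colours placed differently each time; blue display behind them
- fader (a joint): amplitude fader's place on its track: 0 at the console's -y end, grows towards its +y, up to 0.12 m; the grip's y in the console's frame is this minus 0.06 m. It starts between 0 and 0.03. About 1.5 N of friction: it stays where it is left; it can be pushed with shut fingers or pinched
- fader_top (a point): centre of the top of the black fader grip, a block 28 mm (x) by 20 mm (y) by 40 mm high with a white line across its top; top 54.5 mm above the panel (124.5 mm above the table). It rides on an aluminium track 170 mm long, 40 mm wide, 14 mm high; scale ticks on the operator's side
- pointer: flat yellow pointer, 4 mm high, 29 mm long (x), fixed on the panel beside the track on the keys' side; marks where the fader must stand. Origin on its centre line, 3 mm before its track-side end; axes as the console's. The fader is set when grip and pointer have the same y in the console's frame (white line in line with the pointer): fader value 0.055 to 0.11
- key_white_top (a point): centre of the top of the round white push key (32 mm diameter, on a black collar 48 mm wide and 12 mm high; key top 22 mm above the console's panel, so 92 mm above the table); pressed straight down
- key_white (a joint): the white key's travel: 0 = out, 0.006 m = fully in; it springs back when let go (1.2 N starts it, about 4 N holds it fully in)
- key_blue_top (a point): centre of the top of the round blue push key (32 mm diameter, on a black collar 48 mm wide and 12 mm high; key top 22 mm above the console's panel, so 92 mm above the table); pressed straight down
- key_blue (a joint): the blue key's travel: 0 = out, 0.006 m = fully in; it springs back when let go (1.2 N starts it, about 4 N holds it fully in)
- key_green_top (a point): centre of the top of the round green push key (32 mm diameter, on a black collar 48 mm wide and 12 mm high; key top 22 mm above the console's panel, so 92 mm above the table); pressed straight down
- key_green (a joint): the green key's travel: 0 = out, 0.006 m = fully in; it springs back when let go (1.2 N starts it, about 4 N holds it fully in)
- key_red_top (a point): centre of the top of the round red push key (32 mm diameter, on a black collar 48 mm wide and 12 mm high; key top 22 mm above the console's panel, so 92 mm above the table); pressed straight down; the stop key, not to be pressed
- key_red (a joint): the red key's travel: 0 = out, 0.006 m = fully in; it springs back when let go (1.2 N starts it, about 4 N holds it fully in)
- tube: sample tube with a red cap, about 120 mm long and 33 mm thick, lying on the table at the console's +y side, along its x; origin under its middle. Bystander
- jar: amber jar, 48 mm wide, 60 mm tall, standing on the console's rear deck; origin under its centre. Bystander
- beaker: clear glass beaker, 70 mm wide, 90 mm tall, standing on the table at the console's -y side; origin under its centre. Bystander
- cork_ring: cork flask ring, 120 mm wide, 30 mm tall, on the table far left; origin under its centre. Bystander
- spatula: steel lab spoon, 200 mm long, on the table to the right; origin under its middle. Bystander
- bottle: white bottle with a blue cap, 70 mm wide, 170 mm tall, on the table far left; origin under its centre. Bystander

How it is judged:
By the outcome, as a careful person would: the job done as asked, in the order asked, and still so for the second after the job is handed in, with the robot touching nothing.
It also fails if it takes over 58 s, if anything falls off the work surface, if the arm or the gripper's body presses on something with over 40 N, if the wrist force passes 120 N, or if a joint passes its speed limit or range.

ROBOT

A 6-joint arm with a two-finger parallel gripper is mounted at the origin on the work surface. World frame = base frame: x ahead of the robot, y to its left, z up, the work surface at z = 0. Lengths are in m, angles in degrees, forces in N, time in s.
With the tool pointing down it reaches from about 0.375 to 0.975 m from the base axis. Payload 3.8 kg.
Tool frame: the origin (TCP) lies where the fingers leave the gripper's body, on its centre line; the fingertips stand 73 mm ahead of it and the grasp point (between the pads) lies robot.grip_depth ahead of it (robot.grip_depth is the distance from the TCP to the grasp point, in m); z points along the fingers, y is the line along which they close (so a half turn about z gives the same grasp; the last joint's range is limited). The gripper opens to 85 mm and grips with 20 to 120 N. Pads are 22 mm wide; open, the fingers measure 114 mm over their backs; the gripper's body (76 mm by 85 mm) begins 54 mm behind the grasp point. The pads swing forward as they close: fully open they stand 13 mm farther back than shut.
Start: joints at [64.12, 15.12, 91.902, -0, 72.978, -2.114], TCP at [0.272, 0.618, 0.304] pointing down, gripper open.
Joint ranges: [-150.88, 150.88], [-54.13, 125.18], [17.81, 147.31], [-75.09, 255.09], [0, 152.58], [-146.25, 146.25]. Speed limits (degrees/s): [147.25, 147.25, 180, 180, 180, 180].

INTERFACE

Orientations are given as [roll, pitch, yaw] about the fixed x, y, z axes, in that order (R = Rz(yaw) Ry(pitch) Rx(roll)).
In Python, from cell import robot, grab_frame gives the robot as it stands.
- The arm moves only by the tool move_arm, never from a script. Its argument "targets" is a list of rows, each an object with "claw": the opening, from -1 (shut) to 1 (fully open); "travel": the shift along the tool's x, y, z normalised to -1 to 1, where 1 is 0.04 m, a list of three; "rotation": the turn, a rotation vector about the tool's x, y, z normalised to -1 to 1, where 1 is 0.12 rad, a list of three. In form: [{"claw": claw, "travel": [tx, ty, tz], "rotation": [wx, wy, wz]}, ...]. A call has exactly 10 rows; each row shifts and turns the commanded pose from where the row before left it, along the tool's axes as they then stand; what a row does not reach is not made up. A row lasts 1/12 s, in which the tool goes at most 41.7 mm and 7.16 degrees, less where a joint would pass 70% of its speed; a pose out of reach is approached as far as the arm can. A call with a number of a shift or a turn outside -1 to 1 is refused whole. A call with a gripper value outside its range is refused whole. The fingers move at their own pace and stop on an object; "grip_force" is the grip in N (left out, the last holds). Time passes only in rows, so rows that do not move let the fingers close, or fill a call up. It gives the time, the measured TCP pose, the force, the opening and the grip force at its end, in the units of the state.
- robot.read_state(): the state, without advancing time (a new reading comes with each control period).
- grab_frame(name): name is "side" or "top"; returns a dict with "color" (420x560x3 uint8, red, green, blue), "intrinsics" (3x3 intrinsics, pixels), "k1" (the pictures are not rectified: a ray, as slopes to the right and down, at radius r is drawn at 1 + k1 r^2 times it, then the intrinsics apply), "R" (3x3) and "t" (3): a world point X has camera coordinates R X + t. Camera axes: x right, y down, z forward; pixel columns grow to the right and rows downward; lengths in m; the calibration is good to about 2 mm. A picture is of the moment at which its call begins. There is no depth.
- robot.job_done(): hands the job in; it is judged then, once.
The state is a dict: "clock": time; "qpos": joint angles; "qd": joint speeds; "joint_efforts": joint torques, N m; "position": TCP position; "eef_rot": TCP orientation; "contact_force": force on the tool from outside, world axes, zero at the start; "wrist_torque": the same for the moment, N m; "width": finger opening in m; "gripper_force": force on a finger pad.
Only numpy, scipy, OpenCV 4.12 (cv2) and the standard library are available. Lean on these libraries where they do the work, as an engineer would, in place of code of your own. Each camera call takes 0.05 s, during which the arm holds its last target. There are 200 camera calls.

## Working session

There is one attempt and no reset: what is moved stays moved. The work goes in short steps, Python scripts to look and compute and a tool call to move; the robot and the scene stay as the last step left them, time stands still between calls to the robot, and variables do not carry over. Pictures are saved under pics/ and viewed, at most 10 in all, crops included, and the job is handed in when it is done.

Besides the shell and the picture viewer there is one more tool, called after ">>>" as name(argument=value, ...) on one line, values as JSON. move_arm: Moves the arm, as the interface text tells. Scaled input: -1 to 1 covers 0.04 m each way for a shift and 0.12 rad each way for a turn. Its arguments: {"type":"object","properties":{"targets":{"type":"array"},"grip_force":{"type":"number"}},"required":["targets"]}

```bash
ls; mkdir -p pics
python3 - <<'E'
from cell import robot, grab_frame
import cv2
print(robot.read_state(), robot.grip_depth)
for n in("side","top"):
    f=grab_frame(n); cv2.imwrite(f"pics/{n}0.png",f["color"][:,:,::-1]); print(n,f["intrinsics"],f["k1"],f["R"],f["t"])
E
```

```text
pics
{'clock': 0.0, 'qpos': array([ 6.41194024e+01,  1.51696349e+01,  9.19815012e+01,  1.88071387e-03,
        7.29772574e+01, -2.11437881e+00]), 'qd': array([ 0.06276214,  0.01828548,  0.05580603,  0.03850305, -0.01703384,
        0.00874291]), 'joint_efforts': array([-3.07379232e-04, -5.15113378e+01, -3.67318547e+01, -1.25269262e-04,
        1.30966731e-02, -1.07934235e-05]), 'position': array([0.27177592, 0.61724794, 0.30255391]), 'eef_rot': array([-1.79871760e+02, -6.53286774e-03,  1.56233221e+02]), 'contact_force': array([ 0.33467606,  0.3508709 , -0.39467003]), 'wrist_torque': array([0.01381076, 0.04120713, 0.02876323]), 'gripper_force': 0.0, 'width': 0.08554218592051865} 0.0539
side [[471.90176838   0.         276.75095495]
 [  0.         471.90176838 204.77489348]
 [  0.           0.           1.        ]] -0.006235304175275754 [[ 0.83158566 -0.55539498  0.00130461]
 [-0.39638592 -0.59514554 -0.6990565 ]
 [ 0.38902891  0.58080823 -0.71506525]] [-0.46485998  0.27047532  1.37382152]
top [[394.98687715   0.         281.19933352]
 [  0.         394.98687715 210.35100742]
 [  0.           0.           1.        ]] 0.03250692147915323 [[-0.01812918 -0.99946903 -0.02707398]
 [-0.98344988  0.02270779 -0.17975177]
 [ 0.18027111  0.02336715 -0.98333936]] [-0.00290463  0.56580856  1.28415023]
```

View pics/top0.png

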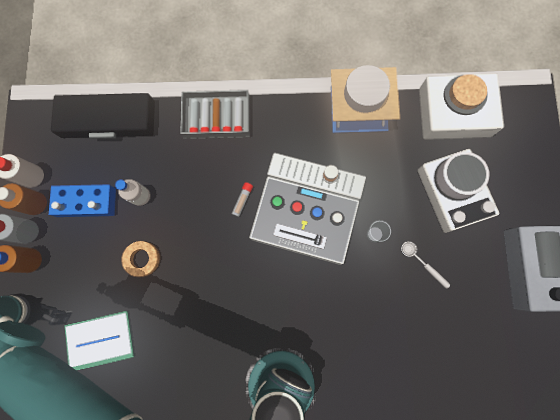

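View pics/side0.png

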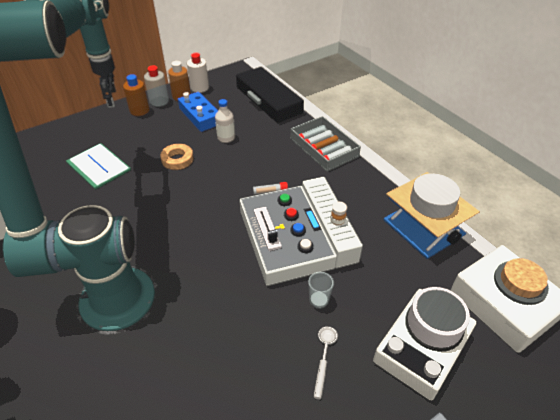

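The top view shows the keys from left to right: green (277,201), red (297,207), blue (317,213) and white (337,218). The fader is at (318,239) and the pointer at about (304,224). The side view agrees: pointer (279,227), fader (272,237), beaker (320,290).

```bash
cat > h.py <<'E'
import numpy as np, cv2
from cell import robot, grab_frame
KEYY=dict(white=-.102,blue=-.034,red=.034,green=.102)
def ray(f,uv):
    K=f["intrinsics"]; d=np.array([(uv[0]-K[0,2])/K[0,0],(uv[1]-K[1,2])/K[1,1]]); s=d.copy()
    for _ in range(20): s=d/(1+f["k1"]*(s@s))
    R=f["R"]; return -R.T@f["t"], R.T@np.r_[s,1]
def onz(f,uv,z):
    o,d=ray(f,uv); return (o+d*(z-o[2])/d[2])[:2]
def proj(f,X):
    c=f["R"]@np.asarray(X)+f["t"]; s=c[:2]/c[2]; s=s*(1+f["k1"]*(s@s)); K=f["intrinsics"]
    return np.array([K[0,0]*s[0]+K[0,2],K[1,1]*s[1]+K[1,2]])
def masks(f):
    h=cv2.cvtColor(f["color"],cv2.COLOR_RGB2HSV).astype(int); H,S,V=h[...,0],h[...,1],h[...,2]
    return dict(green=(H>45)&(H<80)&(S>120)&(V>60),red=((H<8)|(H>172))&(S>140)&(V>80),
      blue=(H>105)&(H<125)&(S>120)&(V>70),white=(S<40)&(V>150),yellow=(H>20)&(H<35)&(S>120)&(V>100))
def blob(m,near,r,w=None):
    n,l,st,c=cv2.connectedComponentsWithStats(m.astype(np.uint8))
    return sorted([(round(float(np.hypot(*(c[i]-near))),1),c[i].round(2).tolist(),int(st[i,4]),st[i,:4].tolist()) for i in range(1,n) if np.hypot(*(c[i]-near))<r])
E
python3 - <<'E'
from h import *
near=dict(top=dict(green=(277,201),red=(297,207),blue=(317,213),white=(337,218),yellow=(304,224)),
 side=dict(green=(285,198),red=(292,213),blue=(298,229),white=(306,244),yellow=(279,227)))
for n in near:
    f=grab_frame(n); M=masks(f)
    for k,p in near[n].items():
        z=.074 if k=="yellow" else .092
        for b in blob(M[k],p,8)[:3]: print(n,k,b,onz(f,b[1],z).round(4))
    x,y=(265,185) if n=="top" else (235,185)
    c=f["color"][y:y+80,x:x+100,::-1]; cv2.imwrite(f"pics/{n}1.png",cv2.resize(c,None,fx=7,fy=7,interpolation=cv2.INTER_CUBIC))
a=cv2.imread("pics/top1.png");
E
```

```text
top green (1.6, [277.12, 199.44], 34, [273, 197, 9, 6]) [ 0.595  -0.0027]
top green (4.2, [280.0, 204.0], 1, [280, 204, 1, 1]) [ 0.5795 -0.012 ]
top green (4.3, [274.5, 204.5], 2, [274, 204, 2, 2]) [0.5782 0.0061]
top red (0.5, [296.83, 206.49], 70, [293, 202, 9, 10]) [ 0.5698 -0.067 ]
top blue (1.1, [316.77, 211.89], 73, [312, 208, 10, 9]) [ 0.5504 -0.1316]
top white (0.7, [336.93, 217.26], 76, [332, 213, 10, 10]) [ 0.5311 -0.1963]
top yellow (0.6, [303.68, 223.52], 25, [302, 221, 5, 8]) [ 0.5156 -0.0884]
side green (0.7, [284.46, 197.55], 67, [280, 194, 10, 8]) [ 0.586  -0.0044]
side red (1.5, [290.94, 211.98], 82, [286, 208, 11, 9]) [ 0.5665 -0.0691]
side blue (1.6, [297.78, 227.45], 89, [293, 223, 11, 10]) [ 0.5466 -0.1341]
side white (1.6, [305.04, 242.76], 71, [301, 239, 10, 9]) [ 0.5292 -0.1955]
side yellow (1.1, [279.82, 226.32], 34, [275, 224, 10, 5]) [ 0.5125 -0.0866]
```

View pics/top1.png

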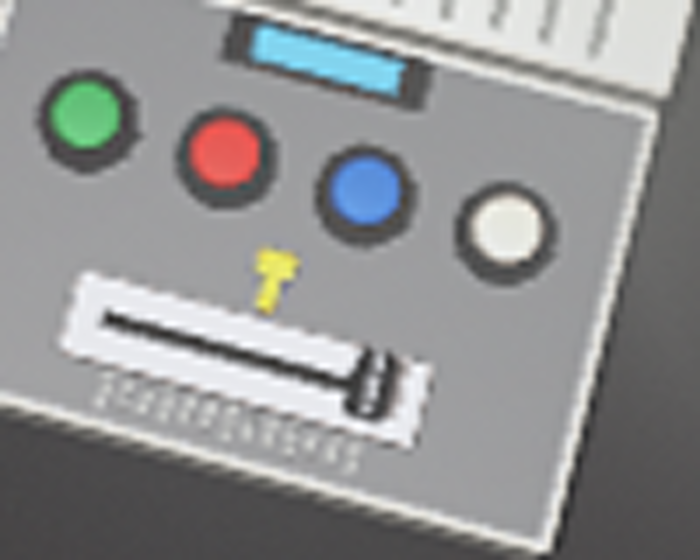

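View pics/side1.png

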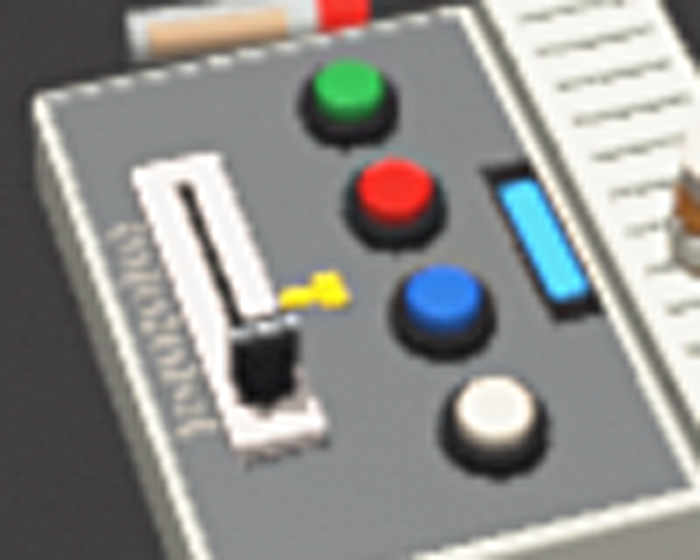

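Zoomed: the white line on the fader is at about top (318.4,240), side (272.5,231). The pointer's narrow end is at top (303,229), side (276,227.5). The pose of the console can be fitted from the keys.

```bash
cat >> h.py <<'E'
def pt(f,n):
    M=masks(f); h=cv2.cvtColor(f["color"],cv2.COLOR_RGB2HSV).astype(int)
    M["green"]=(h[...,0]>45)&(h[...,0]<85)&(h[...,1]>70)&(h[...,2]>80)
    return M
near=dict(top=dict(green=(277,201),red=(297,207),blue=(317,213),white=(337,218),yellow=(304,224)),
 side=dict(green=(285,198),red=(292,213),blue=(298,229),white=(306,244),yellow=(279,227)))
def fit(P,Q): # Q local -> P world, rigid 2d
    p,q=P.mean(0),Q.mean(0); a=(P-p); b=(Q-q)
    th=np.arctan2((b[:,0]*a[:,1]-b[:,1]*a[:,0]).sum(),(a*b).sum()); R=np.array([[np.cos(th),-np.sin(th)],[np.sin(th),np.cos(th)]])
    return th,R,p-R@q
def console(f,n):
    M=pt(f,n); P={}
    for k,p in near[n].items():
        b=max(blob(M[k],p,5),key=lambda b:b[2]); P[k]=onz(f,b[1],.074 if k=="yellow" else .092)
    ks=list(KEYY); A=np.array([P[k] for k in ks]); Q=np.array([[-.01,KEYY[k]] for k in ks])
    th,R,c=fit(A,Q); return th,R,c,P,A-(Q@R.T+c)
E
python3 - <<'E'
from h import *
line=dict(top=(318.4,240),side=(272.5,231)); tip=dict(top=(303,229),side=(276,227.5))
C=[];T=[]
for n in near:
    f=grab_frame(n); th,R,c,P,res=console(f,n)
    print(n,np.degrees(th),c,"res mm",(res*1e3).round(1).tolist())
    print(" pointer local mm",((R.T@(P["yellow"]-c))*1e3).round(1),"tip",((R.T@(onz(f,tip[n],.074)-c))*1e3).round(1),"fader",((R.T@(onz(f,line[n],.1245)-c))*1e3).round(1))
    C.append(c);T.append(th)
c=np.mean(C,0);th=np.mean(T);R=np.array([[np.cos(th),-np.sin(th)],[np.sin(th),np.cos(th)]])
for k,l in dict(fader=(-.1,-.05),**{k:(-.01,y) for k,y in KEYY.items()}).items(): print(k,(R@l+c).round(4))
print(c,np.degrees(th))
for k,near_,z in (("jar",(331,172),.15),("beaker",(379,231),.0)):pass
E
```

```text
top -16.734598350270698 [ 0.56984952 -0.10195545] res mm [[0.2, 0.5], [-0.2, -0.1], [-0.2, -0.5], [0.1, 0.1]]
 pointer local mm [-55.8  -2.6] tip [-74.   -5.2] fader [-101.6  -61.3]
side -16.564332045226315 [ 0.5667836  -0.10334714] res mm [[1.1, 2.8], [-0.6, -1.0], [-0.6, -1.1], [0.1, -0.6]]
 pointer local mm [-56.8   0.6] tip [-69.6  -0.6] fader [-96.7 -53.6]
fader [ 0.4582 -0.1219]
white [ 0.5295 -0.1975]
blue [ 0.549  -0.1324]
red [ 0.5685 -0.0672]
green [ 0.588  -0.0021]
[ 0.56831656 -0.10265129] -16.64946519774851
```

>>> move_arm(targets=[{"claw":1,"travel":[0,0,0],"rotation":[0,0,-0.52]},{"claw":1,"travel":[0,0,0],"rotation":[0,0,-0.52]},{"claw":1,"travel":[-0.6,-0.7,0],"rotation":[0,0,0]},{"claw":1,"travel":[-0.6,-0.7,0],"rotation":[0,0,0]},{"claw":1,"travel":[-0.6,-0.7,0],"rotation":[0,0,0]},{"claw":1,"travel":[-0.6,-0.7,0],"rotation":[0,0,0]},{"claw":1,"travel":[-0.6,-0.7,0],"rotation":[0,0,0]},{"claw":1,"travel":[-0.6,-0.7,0],"rotation":[0,0,0]},{"claw":1,"travel":[-0.6,-0.7,0],"rotation":[0,0,0]},{"claw":1,"travel":[-0.6,-0.7,0],"rotation":[0,0,0]}])

```text
clock: 1.13
position: [0.3923, 0.3465, 0.304]
eef_rot: [180.0, 0.0, 163.4]
contact_force: [1.3, 0.1, -0.2]
width: 0.0854
gripper_force: 0.0
```

>>> move_arm(targets=[{"claw":1,"travel":[-0.4,-0.85,0],"rotation":[0,0,0]},{"claw":1,"travel":[-0.4,-0.85,0],"rotation":[0,0,0]},{"claw":1,"travel":[-0.4,-0.85,0],"rotation":[0,0,0]},{"claw":1,"travel":[-0.4,-0.85,0],"rotation":[0,0,0]},{"claw":1,"travel":[-0.4,-0.85,0],"rotation":[0,0,0]},{"claw":1,"travel":[-0.4,-0.85,0],"rotation":[0,0,0]},{"claw":1,"travel":[-0.4,-0.85,0],"rotation":[0,0,0]},{"claw":1,"travel":[-0.4,-0.85,0],"rotation":[0,0,0]},{"claw":1,"travel":[0,0,0],"rotation":[0,0,0]},{"claw":1,"travel":[0,0,0],"rotation":[0,0,0]}])

```text
clock: 1.97
position: [0.437, 0.0491, 0.3041]
eef_rot: [180.0, 0.0, 163.1]
contact_force: [-0.4, -0.1, 0.1]
width: 0.0855
gripper_force: 0.0
```

>>> move_arm(targets=[{"claw":1,"travel":[-0.347,-0.823,0],"rotation":[0,0,0]},{"claw":1,"travel":[-0.347,-0.823,0],"rotation":[0,0,0]},{"claw":1,"travel":[-0.347,-0.823,0],"rotation":[0,0,0]},{"claw":1,"travel":[-0.347,-0.823,0],"rotation":[0,0,0]},{"claw":1,"travel":[-0.347,-0.823,0],"rotation":[0,0,0]},{"claw":1,"travel":[0,0,0.85],"rotation":[0,0,0]},{"claw":1,"travel":[0,0,0.85],"rotation":[0,0,0]},{"claw":1,"travel":[0,0,0.85],"rotation":[0,0,0]},{"claw":1,"travel":[0,0,0],"rotation":[0,0,0]},{"claw":1,"travel":[0,0,0],"rotation":[0,0,0]}])

```text
clock: 2.8
position: [0.455, -0.125, 0.2002]
eef_rot: [180.0, -0.3, 163.5]
contact_force: [0.7, -1.2, 0.4]
width: 0.0856
gripper_force: 0.0
```

Run:
```python
from h import *
print(robot.read_state()["position"])
a=[]
for n,(x,y) in dict(top=(255,180),side=(225,160)).items():
    f=grab_frame(n); a.append(cv2.resize(f["color"][y:y+100,x:x+100,::-1],None,fx=4,fy=4,interpolation=cv2.INTER_CUBIC))
cv2.imwrite("pics/a2.png",np.hstack(a))
```

```text
[ 0.45502108 -0.12495288  0.2001835 ]
```

View pics/a2.png

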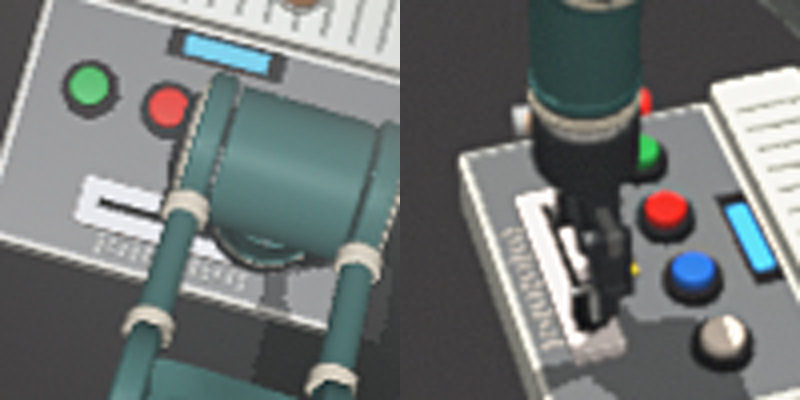

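In the side view the fingers straddle the fader. I'll descend and pinch.

>>> move_arm(targets=[{"claw":1,"travel":[0,0,0.4],"rotation":[0,0,0]},{"claw":1,"travel":[0,0,0.4],"rotation":[0,0,0]},{"claw":0,"travel":[0,0,0],"rotation":[0,0,0]},{"claw":-1,"travel":[0,0,0],"rotation":[0,0,0]},{"claw":-1,"travel":[0,0,0],"rotation":[0,0,0]},{"claw":-1,"travel":[0,0,0],"rotation":[0,0,0]},{"claw":-1,"travel":[0,0,0],"rotation":[0,0,0]},{"claw":-1,"travel":[0,0,0],"rotation":[0,0,0]},{"claw":-1,"travel":[0,0,0],"rotation":[0,0,0]},{"claw":-1,"travel":[0,0,0],"rotation":[0,0,0]}], grip_force=20)

```text
clock: 3.73
position: [0.4571, -0.1269, 0.1713]
eef_rot: [180.0, 0.1, 163.4]
contact_force: [-1.4, 0.2, 6.2]
width: 0.0196
gripper_force: 25.8
```

>>> move_arm(targets=[{"claw":-1,"travel":[0,0.22,0],"rotation":[0,0,0]},{"claw":-1,"travel":[0,0.22,0],"rotation":[0,0,0]},{"claw":-1,"travel":[0,0.22,0],"rotation":[0,0,0]},{"claw":-1,"travel":[0,0.22,0],"rotation":[0,0,0]},{"claw":-1,"travel":[0,0.22,0],"rotation":[0,0,0]},{"claw":-1,"travel":[0,0.22,0],"rotation":[0,0,0]},{"claw":-1,"travel":[0,0,0],"rotation":[0,0,0]},{"claw":-1,"travel":[0,0,0],"rotation":[0,0,0]},{"claw":-1,"travel":[0,0,0],"rotation":[0,0,0]},{"claw":-1,"travel":[0,0,0],"rotation":[0,0,0]}])

```text
clock: 4.57
position: [0.4724, -0.0758, 0.1712]
eef_rot: [179.9, 0.1, 163.4]
contact_force: [-1.7, 1.3, 5.8]
width: 0.0198
gripper_force: 25.8
```

Run:
```python
from cell import robot
s=robot.read_state(); print(s["position"],s["eef_rot"],s["contact_force"],s["width"])
```

```text
[ 0.47239209 -0.07582745  0.17124843] [1.79946189e+02 1.23912112e-01 1.63375786e+02] [-1.74606355  1.28522313  5.75855456] 0.019843489220345335
```

>>> move_arm(targets=[{"claw":-0.4,"travel":[0,0,0],"rotation":[0,0,0]},{"claw":0,"travel":[0,0,0],"rotation":[0,0,0]},{"claw":0,"travel":[0,0,0],"rotation":[0,0,0]},{"claw":0,"travel":[0,0,-0.6],"rotation":[0,0,0]},{"claw":0,"travel":[0,0,-0.8],"rotation":[0,0,0]},{"claw":0,"travel":[0,0,-0.8],"rotation":[0,0,0]},{"claw":0,"travel":[0,0,-0.8],"rotation":[0,0,0]},{"claw":0,"travel":[0,-0.9,0],"rotation":[0,0,0]},{"claw":0,"travel":[0,-0.9,0],"rotation":[0,0,0]},{"claw":0,"travel":[0,-0.9,0],"rotation":[0,0,0]}])

```text
clock: 5.4
position: [0.4404, -0.1803, 0.2908]
eef_rot: [-180.0, 0.1, 163.5]
contact_force: [0.6, 0.1, -0.8]
width: 0.0425
gripper_force: 0.0
```

>>> move_arm(targets=[{"claw":0,"travel":[0,-0.9,0],"rotation":[0,0,0]},{"claw":0,"travel":[0,-0.9,0],"rotation":[0,0,0]},{"claw":0,"travel":[0,-0.9,0],"rotation":[0,0,0]},{"claw":0,"travel":[0,-0.9,0],"rotation":[0,0,0]},{"claw":0,"travel":[0,-0.9,0],"rotation":[0,0,0]},{"claw":0,"travel":[0,-0.5,0],"rotation":[0,0,0]},{"claw":0,"travel":[0,0,0],"rotation":[0,0,0]},{"claw":0,"travel":[0,0,0],"rotation":[0,0,0]},{"claw":0,"travel":[0,0,0],"rotation":[0,0,0]},{"claw":0,"travel":[0,0,0],"rotation":[0,0,0]}])

```text
clock: 6.23
position: [0.3835, -0.3701, 0.2895]
eef_rot: [180.0, -0.0, 163.4]
contact_force: [-0.4, 0.1, -0.6]
width: 0.0426
gripper_force: 0.0
```

Run:
```python
from h import *
print(robot.read_state()["position"])
a=[]
for n,(x,y) in dict(top=(270,205),side=(240,195)).items():
    f=grab_frame(n); cv2.imwrite(f"pics/raw3{n}.png",f["color"][:,:,::-1]); a.append(cv2.resize(f["color"][y:y+60,x:x+50,::-1],None,fx=8,fy=8,interpolation=cv2.INTER_CUBIC))
cv2.imwrite("pics/a3.png",np.hstack(a))
```

```text
[ 0.38347494 -0.37005925  0.28954008]
```

View pics/a3.png

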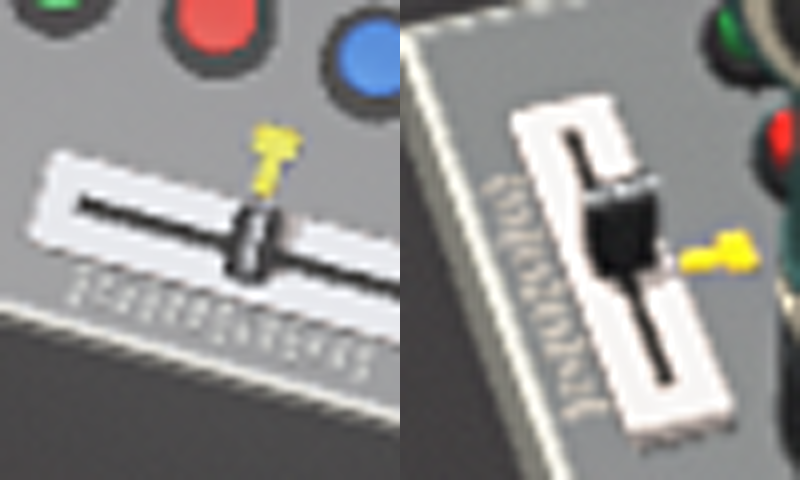

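The fader's white line is at about top (301.4,235), side (268,218). The pointer's narrow end is at top (303,229), side (276,228). I'll measure both with soft centroids.

```bash
cat >> h.py <<'E'
TH=np.radians(-16.70)
def cons_fixed(n):
    R=np.array([[np.cos(TH),-np.sin(TH)],[np.sin(TH),np.cos(TH)]])
    return R,np.array([0.5698,-0.1020]) if n=="top" else np.array([0.5678,-0.1033])
def localgrid(f,n,uv,r,z):
    R,c=cons_fixed(n); u0,v0=np.round(uv).astype(int)
    return [(u,v,*(R.T@(onz(f,(u,v),z)-c))) for v in range(v0-r,v0+r+1) for u in range(u0-r,u0+r+1)]
def rel(f,n,uvp,y0):
    img=f["color"].astype(float)
    g=localgrid(f,n,uvp,9,.074); G=np.array([a[2:] for a in g]); 
    w=np.array([max(0,min(img[v,u,:2])-img[v,u,2]-25) for u,v,_,_ in g])
    p=(w[:,None]*G).sum(0)/w.sum(); d=G-p
    R,c=cons_fixed(n); slope=(w*d[:,0]*d[:,1]).sum()/(w*d[:,0]**2).sum()
    out=[]
    for _ in range(8):
        uv=proj(f,np.r_[R@[-.1,y0]+c,.1245]); g=localgrid(f,n,uv,7,.1245); G=np.array([a[2:] for a in g])
        V=np.array([img[v,u].mean() for u,v,_,_ in g]); s=(abs(G[:,0]+.1)<.010)&(abs(G[:,1]-y0)<.007)
        w2=np.clip(V-np.percentile(V[s],35),0,None)*s; q=(w2[:,None]*G).sum(0)/w2.sum(); y0=q[1]
    # from the edges of the dark grip
    return (p*1e3).round(2),round(slope,3),(q*1e3).round(2),V[s].round().astype(int).tolist()[:0]
E
python3 - <<'E'
from h import *
for n,y0 in(("top",-.002),("side",-.002)):
    f=grab_frame(n)
    for d in(-.004,0,.004): print(n,rel(f,n,near[n]["yellow"],y0+d))
    R,c=cons_fixed(n); img=f["color"]
    for x in (-.108,-.104,-.1,-.096,-.092):
        row=[]
        for y in np.arange(-.016,.0125,.002):
            u,v=proj(f,np.r_[R@[x,y]+c,.1245]); row.append(int(cv2.getRectSubPix(img,(1,1),(float(u),float(v))).mean()))
        print(x,row)
E
```

```text
top (array([-56.89,  -2.66]), np.float64(-0.002), array([-99.01,  -4.53]), [])
top (array([-56.89,  -2.66]), np.float64(-0.002), array([-99.01,  -4.53]), [])
top (array([-56.89,  -2.66]), np.float64(-0.002), array([-97.37,  12.39]), [])
-0.108 [105, 82, 73, 72, 124, 180, 159, 124, 81, 80, 96, 144, 172, 197, 184]
-0.104 [62, 65, 71, 71, 93, 170, 174, 140, 96, 69, 64, 66, 76, 90, 88]
-0.1 [103, 81, 77, 78, 102, 140, 160, 126, 92, 67, 82, 122, 150, 165, 170]
-0.096 [145, 107, 81, 69, 131, 191, 168, 128, 77, 81, 113, 195, 229, 239, 235]
-0.092 [144, 110, 75, 73, 101, 177, 181, 148, 92, 72, 114, 180, 229, 234, 236]
side (array([-5.751e+01, -5.000e-02]), np.float64(-0.017), array([-98.06,  10.65]), [])
side (array([-5.751e+01, -5.000e-02]), np.float64(-0.017), array([-97.49,  12.6 ]), [])
side (array([-5.751e+01, -5.000e-02]), np.float64(-0.017), array([-97.73,  14.93]), [])
-0.108 [27, 30, 37, 46, 67, 97, 129, 160, 168, 130, 95, 86, 71, 69, 68]
-0.104 [32, 34, 36, 42, 56, 76, 111, 146, 152, 149, 155, 157, 177, 207, 227]
-0.1 [28, 31, 34, 45, 58, 97, 143, 171, 186, 183, 176, 194, 226, 255, 253]
-0.096 [28, 30, 36, 45, 63, 100, 138, 168, 197, 166, 134, 176, 225, 245, 250]
-0.092 [32, 31, 34, 38, 59, 85, 120, 155, 163, 150, 143, 166, 200, 230, 252]
```

Relative in the top view, the fader line is about 1.9 mm short (-4.55 vs -2.66). The side view agrees once the pointer's visible side wall is allowed for. I'll re-pinch and move +1.9 mm.

>>> move_arm(targets=[{"claw":0.3,"travel":[0,0.86,0],"rotation":[0,0,0]},{"claw":0.3,"travel":[0,0.86,0],"rotation":[0,0,0]},{"claw":0.3,"travel":[0,0.86,0],"rotation":[0,0,0]},{"claw":0.3,"travel":[0,0.86,0],"rotation":[0,0,0]},{"claw":0.3,"travel":[0,0.86,0],"rotation":[0,0,0]},{"claw":0.3,"travel":[0,0.86,0],"rotation":[0,0,0]},{"claw":0.3,"travel":[0,0.86,0],"rotation":[0,0,0]},{"claw":0.3,"travel":[0,0.86,0],"rotation":[0,0,0]},{"claw":0.3,"travel":[0,0.82,0],"rotation":[0,0,0]},{"claw":0.3,"travel":[0,0,0],"rotation":[0,0,0]}])

```text
clock: 7.27
position: [0.4723, -0.0709, 0.2902]
eef_rot: [179.8, 0.0, 163.7]
contact_force: [-0.7, -0.3, 0.8]
width: 0.0556
gripper_force: 0.0
```

>>> move_arm(targets=[{"claw":0.3,"travel":[0,0,0.7],"rotation":[0,0,0]},{"claw":0.3,"travel":[0,0,0.7],"rotation":[0,0,0]},{"claw":0.3,"travel":[0,0,0.7],"rotation":[0,0,0]},{"claw":0.3,"travel":[0,0,0.4],"rotation":[0,0,0]},{"claw":0.3,"travel":[0,0,0.4],"rotation":[0,0,0]},{"claw":0.3,"travel":[0,0,0],"rotation":[0,0,0]},{"claw":0.3,"travel":[0,0,0],"rotation":[0,0,0]},{"claw":0.3,"travel":[0,0,0],"rotation":[0,0,0]},{"claw":0.3,"travel":[0,0,0],"rotation":[0,0,0]},{"claw":0.3,"travel":[0,0,0],"rotation":[0,0,0]}])

```text
clock: 8.1
position: [0.4724, -0.0763, 0.1754]
eef_rot: [180.0, 0.2, 163.4]
contact_force: [-1.2, 0.2, 0.6]
width: 0.0554
gripper_force: 0.0
```

>>> move_arm(targets=[{"claw":-1,"travel":[0,0,0],"rotation":[0,0,0]},{"claw":-1,"travel":[0,0,0],"rotation":[0,0,0]},{"claw":-1,"travel":[0,0,0],"rotation":[0,0,0]},{"claw":-1,"travel":[0,0,0],"rotation":[0,0,0]},{"claw":-1,"travel":[0,0,0],"rotation":[0,0,0]},{"claw":-1,"travel":[0,0,0],"rotation":[0,0,0]},{"claw":-1,"travel":[0,0,0],"rotation":[0,0,0]},{"claw":-1,"travel":[0,0,0],"rotation":[0,0,0]},{"claw":-1,"travel":[0,0,0],"rotation":[0,0,0]},{"claw":-1,"travel":[0,0,0],"rotation":[0,0,0]}])

```text
clock: 8.93
position: [0.4716, -0.0761, 0.1744]
eef_rot: [180.0, 0.0, 163.4]
contact_force: [-1.1, -0.0, 6.2]
width: 0.0195
gripper_force: 23.7
```

```bash
cat >> h.py <<'E'
def avg(k=10):
    P=[]
    for _ in range(k): grab_frame("side"); P.append(robot.read_state()["position"])
    P=np.array(P); R,c=cons_fixed("top"); m=P.mean(0)
    print("mean",m.round(4),"std mm",(P.std(0)*1e3).round(2),"local",((R.T@(m[:2]-c))*1e3).round(2))
    return m
E
python3 -c "
from h import *
avg()"
```

```text
mean [ 0.4716 -0.0761  0.1744] std mm [0.01 0.01 0.01] local [-101.47   -3.36]
```

>>> move_arm(targets=[{"claw":-1,"travel":[0,0.03,0],"rotation":[0,0,0]},{"claw":-1,"travel":[0,0.03,0],"rotation":[0,0,0]},{"claw":-1,"travel":[0,0,0],"rotation":[0,0,0]},{"claw":-1,"travel":[0,0,0],"rotation":[0,0,0]},{"claw":-1,"travel":[0,0,0],"rotation":[0,0,0]},{"claw":-1,"travel":[0,0,0],"rotation":[0,0,0]},{"claw":-1,"travel":[0,0,0],"rotation":[0,0,0]},{"claw":-1,"travel":[0,0,0],"rotation":[0,0,0]},{"claw":-1,"travel":[0,0,0],"rotation":[0,0,0]},{"claw":-1,"travel":[0,0,0],"rotation":[0,0,0]}])

```text
clock: 10.27
position: [0.4723, -0.0739, 0.1744]
eef_rot: [-180.0, 0.0, 163.4]
contact_force: [-2.1, -0.7, 4.9]
width: 0.0194
gripper_force: 23.8
```

```bash
python3 -c "
from h import *
avg(3)"
```

```text
mean [ 0.4723 -0.0739  0.1744] std mm [0.01 0.01 0.01] local [-101.47   -1.12]
```

Now at -1.12 (target -1.03). Release, lift, move away, measure.

>>> move_arm(targets=[{"claw":-0.4,"travel":[0,0,0],"rotation":[0,0,0]},{"claw":0,"travel":[0,0,0],"rotation":[0,0,0]},{"claw":0,"travel":[0,0,0],"rotation":[0,0,0]},{"claw":0,"travel":[0,0,-0.6],"rotation":[0,0,0]},{"claw":0,"travel":[0,0,-0.8],"rotation":[0,0,0]},{"claw":0,"travel":[0,0,-0.8],"rotation":[0,0,0]},{"claw":0,"travel":[0,0,-0.8],"rotation":[0,0,0]},{"claw":0,"travel":[0,-0.9,0],"rotation":[0,0,0]},{"claw":0,"travel":[0,-0.9,0],"rotation":[0,0,0]},{"claw":0,"travel":[0,-0.9,0],"rotation":[0,0,0]}])

```text
clock: 11.25
position: [0.4412, -0.1779, 0.2948]
eef_rot: [-180.0, 0.1, 163.5]
contact_force: [1.4, 0.3, -0.9]
width: 0.0428
gripper_force: 0.0
```

>>> move_arm(targets=[{"claw":-0.5,"travel":[0,-0.9,0],"rotation":[0,0,0]},{"claw":-1,"travel":[0,-0.9,0],"rotation":[0,0,0]},{"claw":-1,"travel":[0,-0.9,0],"rotation":[0,0,0]},{"claw":-1,"travel":[0,-0.9,0],"rotation":[0,0,0]},{"claw":-1,"travel":[0,-0.9,0],"rotation":[0,0,0]},{"claw":-1,"travel":[0,-0.5,0],"rotation":[0,0,0]},{"claw":-1,"travel":[0,0,0],"rotation":[0,0,0]},{"claw":-1,"travel":[0,0,0],"rotation":[0,0,0]},{"claw":-1,"travel":[0,0,0],"rotation":[0,0,0]},{"claw":-1,"travel":[0,0,0],"rotation":[0,0,0]}])

```text
clock: 12.08
position: [0.3842, -0.3678, 0.2935]
eef_rot: [180.0, -0.0, 163.4]
contact_force: [0.9, 0.3, 0.0]
width: 0.0001
gripper_force: 0.0
```

Run:
```python
from h import *
print(robot.read_state()["position"],robot.read_state()["width"])
for n,y0 in(("top",-.003),("side",0)):
    f=grab_frame(n)
    print(n,*rel(f,n,near[n]["yellow"],y0)[:3])
    R,c=cons_fixed(n); img=f["color"]; ys=np.arange(-.016,.0125,.001)
    for x in np.arange(-.108,-.091,.002):
        row=[]
        for y in ys:
            u,v=proj(f,np.r_[R@[x,y]+c,.1245]); row.append(cv2.getRectSubPix(img,(1,1),(float(u),float(v))).mean())
        row=np.array(row)
        if n=="top":
            k=5+np.argmax(row[5:21]); s=slice(k-5,k+6); w=row[s]-row[s].min(); print(round(x,3),((w*ys[s]).sum()/w.sum()*1e3).round(2))
a=[]
for n,(x,y) in dict(top=(270,205),side=(240,195)).items():
    f=grab_frame(n); a.append(cv2.resize(f["color"][y:y+60,x:x+50,::-1],None,fx=8,fy=8,interpolation=cv2.INTER_CUBIC))
cv2.imwrite("pics/a4.png",np.hstack(a))
```

```text
[ 0.38421229 -0.36775324  0.29352035] 0.00010767660751640824
top [-56.9   -2.67] -0.0 [-100.04   -2.85]
-0.108 -2.48
-0.106 -2.96
-0.104 -3.36
-0.102 -3.29
-0.1 -3.0
-0.098 -2.51
-0.096 -2.37
-0.094 -2.63
-0.092 -3.34
side [-5.755e+01 -2.000e-02] -0.011 [-97.23  15.85]
```

View pics/a4.png

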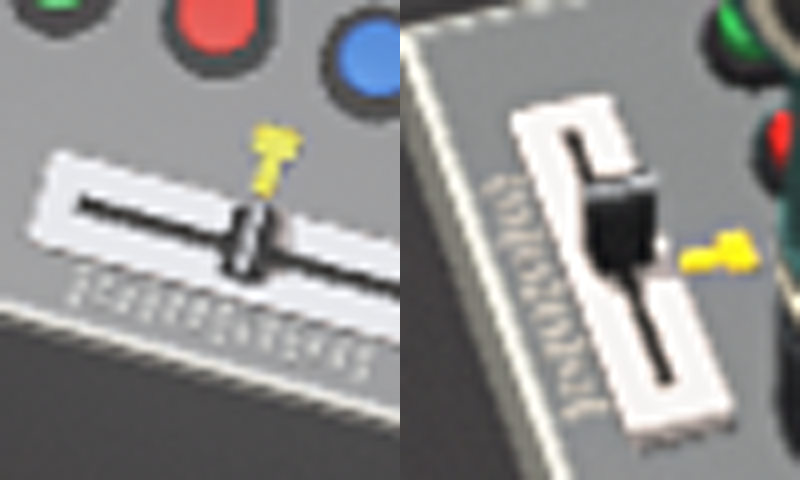

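The fader line now lies on the pointer's axis: top-crop line (252,240), pointer tip (264,192) sloping the same way, 0.2 mm apart. Next is the white key, with shut fingers.

>>> move_arm(targets=[{"claw":-1,"travel":[-0.38,0.865,0],"rotation":[0,0,0]},{"claw":-1,"travel":[-0.38,0.865,0],"rotation":[0,0,0]},{"claw":-1,"travel":[-0.38,0.865,0],"rotation":[0,0,0]},{"claw":-1,"travel":[-0.38,0.865,0],"rotation":[0,0,0]},{"claw":-1,"travel":[-0.38,0.865,0],"rotation":[0,0,0]},{"claw":-1,"travel":[-0.38,0.865,0],"rotation":[0,0,0]},{"claw":-1,"travel":[0,0,0.9],"rotation":[0,0,0]},{"claw":-1,"travel":[0,0,0.9],"rotation":[0,0,0]},{"claw":-1,"travel":[0,0,0.9],"rotation":[0,0,0]},{"claw":-1,"travel":[0,0,0],"rotation":[0,0,0]}])

```text
clock: 13.12
position: [0.5262, -0.1928, 0.1782]
eef_rot: [179.9, -0.8, 163.5]
contact_force: [-2.1, -0.3, -1.5]
width: -0.0002
gripper_force: 0.0
```

Run:
```python
from h import *
avg(5); s=robot.read_state(); print(s["contact_force"])
f=grab_frame("side"); cv2.imwrite("pics/a5.png",cv2.resize(f["color"][160:280,230:360,::-1],None,fx=4,fy=4,interpolation=cv2.INTER_CUBIC))
```

```text
mean [ 0.5307 -0.1957  0.1862] std mm [1.78 1.08 2.72] local [ -10.53 -100.93]
[0.41653016 0.02930934 0.44721404]
```

View pics/a5.png

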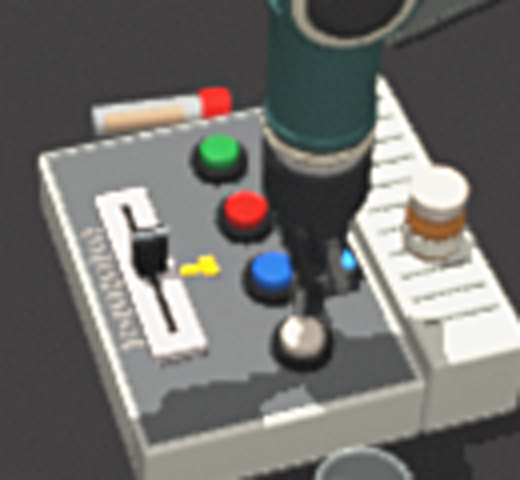

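The shut fingertips stand above the white key (crop (302,335)), and the jar is clear of the gripper.

>>> move_arm(targets=[{"claw":-1,"travel":[0,0,0.15],"rotation":[0,0,0]},{"claw":-1,"travel":[0,0,0.15],"rotation":[0,0,0]},{"claw":-1,"travel":[0,0,0.15],"rotation":[0,0,0]},{"claw":-1,"travel":[0,0,0.1],"rotation":[0,0,0]},{"claw":-1,"travel":[0,0,0.1],"rotation":[0,0,0]},{"claw":-1,"travel":[0,0,0.05],"rotation":[0,0,0]},{"claw":-1,"travel":[0,0,0],"rotation":[0,0,0]},{"claw":-1,"travel":[0,0,0],"rotation":[0,0,0]},{"claw":-1,"travel":[0,0,0],"rotation":[0,0,0]},{"claw":-1,"travel":[0,0,0],"rotation":[0,0,0]}])

```text
clock: 14.25
position: [0.5305, -0.196, 0.1586]
eef_rot: [-180.0, -0.0, 163.4]
contact_force: [-3.3, 0.6, 7.2]
width: -0.0001
gripper_force: 3.7
```

>>> move_arm(targets=[{"claw":-1,"travel":[0,0,0.04],"rotation":[0,0,0]},{"claw":-1,"travel":[0,0,0.04],"rotation":[0,0,0]},{"claw":-1,"travel":[0,0,0],"rotation":[0,0,0]},{"claw":-1,"travel":[0,0,0],"rotation":[0,0,0]},{"claw":-1,"travel":[0,0,0],"rotation":[0,0,0]},{"claw":-1,"travel":[0,0,0],"rotation":[0,0,0]},{"claw":-1,"travel":[0,0,0],"rotation":[0,0,0]},{"claw":-1,"travel":[0,0,0],"rotation":[0,0,0]},{"claw":-1,"travel":[0,0,0],"rotation":[0,0,0]},{"claw":-1,"travel":[0,0,0],"rotation":[0,0,0]}])

```text
clock: 15.08
position: [0.5306, -0.1961, 0.1582]
eef_rot: [-180.0, -0.0, 163.4]
contact_force: [-10.1, 4.0, 23.9]
width: -0.0001
gripper_force: 11.9
```

Hard stop felt at 24 N, so the white key is fully in. Lift and go to blue.

>>> move_arm(targets=[{"claw":-1,"travel":[0,0,-0.2],"rotation":[0,0,0]},{"claw":-1,"travel":[0,0,-0.4],"rotation":[0,0,0]},{"claw":-1,"travel":[0,0,-0.4],"rotation":[0,0,0]},{"claw":-1,"travel":[0,0,0],"rotation":[0,0,0]},{"claw":-1,"travel":[0,0,0],"rotation":[0,0,0]},{"claw":-1,"travel":[0,0.6,0],"rotation":[0,0,0]},{"claw":-1,"travel":[0,0.6,0],"rotation":[0,0,0]},{"claw":-1,"travel":[0,0.5,0],"rotation":[0,0,0]},{"claw":-1,"travel":[0,0,0],"rotation":[0,0,0]},{"claw":-1,"travel":[0,0,0],"rotation":[0,0,0]}])

```text
clock: 15.92
position: [0.5495, -0.1299, 0.193]
eef_rot: [-180.0, -0.1, 163.5]
contact_force: [1.7, 0.3, -0.4]
width: 0.0
gripper_force: 0.0
```

```bash
python3 -c "
from h import *
avg(5); avg(2)"
```

```text
mean [ 0.5496 -0.1313  0.1938] std mm [0.11 0.37 0.37] local [-10.9  -33.84]
mean [ 0.5499 -0.1316  0.1945] std mm [0.02 0.05 0.07] local [-10.51 -34.07]
```

>>> move_arm(targets=[{"claw":-1,"travel":[0,0,0.3],"rotation":[0,0,0]},{"claw":-1,"travel":[0,0,0.2],"rotation":[0,0,0]},{"claw":-1,"travel":[0,0,0.15],"rotation":[0,0,0]},{"claw":-1,"travel":[0,0,0.1],"rotation":[0,0,0]},{"claw":-1,"travel":[0,0,0.1],"rotation":[0,0,0]},{"claw":-1,"travel":[0,0,0.06],"rotation":[0,0,0]},{"claw":-1,"travel":[0,0,0.05],"rotation":[0,0,0]},{"claw":-1,"travel":[0,0,0],"rotation":[0,0,0]},{"claw":-1,"travel":[0,0,0],"rotation":[0,0,0]},{"claw":-1,"travel":[0,0,0],"rotation":[0,0,0]}])

```text
clock: 17.1
position: [0.5495, -0.1308, 0.1584]
eef_rot: [-180.0, -0.1, 163.4]
contact_force: [-10.0, 1.7, 16.5]
width: 0.0002
gripper_force: 8.0
```

>>> move_arm(targets=[{"claw":-1,"travel":[0,0,0.03],"rotation":[0,0,0]},{"claw":-1,"travel":[0,0,0],"rotation":[0,0,0]},{"claw":-1,"travel":[0,0,0],"rotation":[0,0,0]},{"claw":-1,"travel":[0,0,0],"rotation":[0,0,0]},{"claw":-1,"travel":[0,0,0],"rotation":[0,0,0]},{"claw":-1,"travel":[0,0,0],"rotation":[0,0,0]},{"claw":-1,"travel":[0,0,0],"rotation":[0,0,0]},{"claw":-1,"travel":[0,0,0],"rotation":[0,0,0]},{"claw":-1,"travel":[0,0,0],"rotation":[0,0,0]},{"claw":-1,"travel":[0,0,0],"rotation":[0,0,0]}])

```text
clock: 17.93
position: [0.5496, -0.1307, 0.1583]
eef_rot: [-180.0, -0.1, 163.4]
contact_force: [-11.9, 2.2, 22.4]
width: 0.0003
gripper_force: 11.0
```

Blue is fully in. Lift, hop over red (tips about 30 mm above it, raising more) to green: 136 mm plus a 2 mm offset = 3.45 units.

>>> move_arm(targets=[{"claw":-1,"travel":[0,0,-0.2],"rotation":[0,0,0]},{"claw":-1,"travel":[0,0,-0.4],"rotation":[0,0,0]},{"claw":-1,"travel":[0,0,-0.6],"rotation":[0,0,0]},{"claw":-1,"travel":[0,0,0],"rotation":[0,0,0]},{"claw":-1,"travel":[0,0.7,0],"rotation":[0,0,0]},{"claw":-1,"travel":[0,0.8,0],"rotation":[0,0,0]},{"claw":-1,"travel":[0,0.8,0],"rotation":[0,0,0]},{"claw":-1,"travel":[0,0.8,0],"rotation":[0,0,0]},{"claw":-1,"travel":[0,0.35,0],"rotation":[0,0,0]},{"claw":-1,"travel":[0,0,0],"rotation":[0,0,0]}])

```text
clock: 18.77
position: [0.5904, 0.0042, 0.2026]
eef_rot: [180.0, 0.0, 163.6]
contact_force: [-0.6, -0.1, -0.7]
width: -0.0
gripper_force: 0.0
```

```bash
python3 -c "
from h import *
avg(6); avg(2)"
```

```text
mean [0.5894 0.0009 0.2027] std mm [0.21 0.87 0.13] local [-10.78 104.25]
mean [5.894e-01 2.000e-04 2.030e-01] std mm [0.02 0.06 0.04] local [-10.6  103.54]
```

Down from 0.203 to a commanded 0.155: 1.2 units.

>>> move_arm(targets=[{"claw":-1,"travel":[0,0,0.4],"rotation":[0,0,0]},{"claw":-1,"travel":[0,0,0.25],"rotation":[0,0,0]},{"claw":-1,"travel":[0,0,0.2],"rotation":[0,0,0]},{"claw":-1,"travel":[0,0,0.1],"rotation":[0,0,0]},{"claw":-1,"travel":[0,0,0.1],"rotation":[0,0,0]},{"claw":-1,"travel":[0,0,0.08],"rotation":[0,0,0]},{"claw":-1,"travel":[0,0,0.05],"rotation":[0,0,0]},{"claw":-1,"travel":[0,0,0],"rotation":[0,0,0]},{"claw":-1,"travel":[0,0,0],"rotation":[0,0,0]},{"claw":-1,"travel":[0,0,0],"rotation":[0,0,0]}])

```text
clock: 20.0
position: [0.5892, 0.0012, 0.1584]
eef_rot: [-179.9, -0.1, 163.4]
contact_force: [-8.3, -1.9, 14.8]
width: 0.0
gripper_force: 7.7
```

>>> move_arm(targets=[{"claw":-1,"travel":[0,0,0.02],"rotation":[0,0,0]},{"claw":-1,"travel":[0,0,0],"rotation":[0,0,0]},{"claw":-1,"travel":[0,0,0],"rotation":[0,0,0]},{"claw":-1,"travel":[0,0,0],"rotation":[0,0,0]},{"claw":-1,"travel":[0,0,0],"rotation":[0,0,0]},{"claw":-1,"travel":[0,0,0],"rotation":[0,0,0]},{"claw":-1,"travel":[0,0,0],"rotation":[0,0,0]},{"claw":-1,"travel":[0,0,0],"rotation":[0,0,0]},{"claw":-1,"travel":[0,0,0],"rotation":[0,0,0]},{"claw":-1,"travel":[0,0,0],"rotation":[0,0,0]}])

```text
clock: 20.83
position: [0.5893, 0.0012, 0.1584]
eef_rot: [-180.0, -0.1, 163.4]
contact_force: [-10.5, -1.2, 19.5]
width: -0.0001
gripper_force: 9.5
```

Green is fully in. Lift well clear.

>>> move_arm(targets=[{"claw":-1,"travel":[0,0,-0.2],"rotation":[0,0,0]},{"claw":-1,"travel":[0,0,-0.4],"rotation":[0,0,0]},{"claw":-1,"travel":[0,0,-0.8],"rotation":[0,0,0]},{"claw":-1,"travel":[0,0,-0.8],"rotation":[0,0,0]},{"claw":-1,"travel":[0,0,-0.8],"rotation":[0,0,0]},{"claw":-1,"travel":[0,0,-0.8],"rotation":[0,0,0]},{"claw":-1,"travel":[0,0.8,0],"rotation":[0,0,0]},{"claw":-1,"travel":[0,0.8,0],"rotation":[0,0,0]},{"claw":-1,"travel":[0,0.8,0],"rotation":[0,0,0]},{"claw":-1,"travel":[0,0.8,0],"rotation":[0,0,0]}])

```text
clock: 21.67
position: [0.6269, 0.1253, 0.308]
eef_rot: [179.9, 0.1, 163.3]
contact_force: [0.8, 0.0, -0.3]
width: 0.0001
gripper_force: 0.0
```

>>> move_arm(targets=[{"claw":-1,"travel":[0,0.8,0],"rotation":[0,0,0]},{"claw":-1,"travel":[0,0.8,0],"rotation":[0,0,0]},{"claw":-1,"travel":[0,0.8,0],"rotation":[0,0,0]},{"claw":-1,"travel":[0,0,0],"rotation":[0,0,0]},{"claw":-1,"travel":[0,0,0],"rotation":[0,0,0]},{"claw":-1,"travel":[0,0,0],"rotation":[0,0,0]},{"claw":-1,"travel":[0,0,0],"rotation":[0,0,0]},{"claw":-1,"travel":[0,0,0],"rotation":[0,0,0]},{"claw":-1,"travel":[0,0,0],"rotation":[0,0,0]},{"claw":-1,"travel":[0,0,0],"rotation":[0,0,0]}])

```text
clock: 22.5
position: [0.6537, 0.215, 0.3074]
eef_rot: [180.0, 0.0, 163.3]
contact_force: [0.8, 0.5, -0.6]
width: 0.0001
gripper_force: 0.0
```

Run:
```python
from h import *
f=grab_frame("top"); print(*rel(f,"top",near["top"]["yellow"],-.003)[:3])
cv2.imwrite("pics/a6.png",np.hstack([cv2.resize(f["color"][150:270,225:425,::-1],(800,480))]))
```

```text
[-56.89  -2.66] 0.001 [-100.02   -2.85]
```

View pics/a6.png

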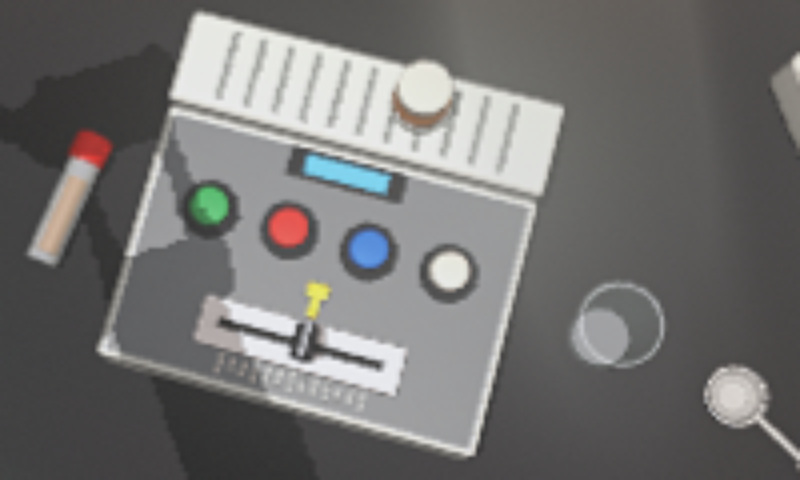

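The fader (crop (306,340)) is in line with the pointer (317,295), and the tube, jar and beaker stand where they were.

```bash
python3 -c "
from cell import robot
print(robot.job_done())"
```

```text
the job is handed in; nothing more can be done
None
```

I set the fader to within about 0.2 mm of the pointer, then pressed white, blue and green in that order, each to its stop and let out again; nothing else was touched, and the job is handed in at about 22.6 s of the 58 s allowed.

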